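# Set out the brazing sheet

## Robot

A 6-joint arm with a two-finger parallel gripper is mounted at the origin on the work surface. World frame = base frame: x ahead of the robot, y to its left, z up, the work surface at z = 0. Lengths are in m, angles in degrees, forces in N, time in s.
With the tool pointing down it reaches from about 0.275 to 1 m from the base axis. Payload 8.4 kg.
Tool frame: the origin (TCP) lies between the finger pads; the fingertips stand 8 mm ahead of it and the grasp point (between the pads) lies 11 mm behind it; z points along the fingers, y is the line along which they close (so a half turn about z gives the same grasp; the last joint's range is limited). The gripper opens to 85 mm and grips with 20 to 120 N. Pads are 22 mm wide; open, the fingers measure 114 mm over their backs; the gripper's body (76 mm by 85 mm) begins 54 mm behind the grasp point. The pads swing forward as they close: fully open they stand 13 mm farther back than shut.
Start: joints at [68.102, 20.225, 93.587, -0, 66.188, -0.138], TCP at [0.232, 0.58, 0.239] pointing down, gripper open.
Joint ranges: [-150.9, 150.9], [-52.94, 120.26], [3.33, 152.33], [-74.26, 254.26], [0, 154.13], [-172.89, 172.89]. Speed limits (degrees/s): [127.2, 127.2, 159.86, 180, 180, 180].

## Interface

Orientations are given as [roll, pitch, yaw] about the fixed x, y, z axes, in that order (R = Rz(yaw) Ry(pitch) Rx(roll)).
In Python, from station import readout, snapshot, calibration, ticket gives the robot as it stands. The module is installed in compiled form; this text tells all that it offers.
- The arm moves only by the tool servo_tool, never from a script. Its argument "plan" is a list of rows, each an object with "jaw": the opening, from -1 (shut) to 1 (fully open); "linear": the shift along the tool's x, y, z in m, a list of three; "roll": the turn about the tool's z in rad. A call has 1 to 5 rows; each row is the pose to reach, as a shift and turn from the pose commanded when the call began, along the tool's axes at that moment; what a row does not reach only later rows make up. A row lasts 1/10 s, in which the tool goes at most 50 mm and 8.59 degrees, less where a joint would pass 70% of its speed; a pose out of reach is approached as far as the arm can. A call with a gripper value outside its range is refused whole. The fingers move at their own pace and stop on an object; the grip force is fixed at half the most. Time passes only in rows, so rows that repeat a pose let the fingers close. It gives the time, the measured TCP pose, the force, the opening and the grip force at its end, in the units of the state.
- readout.read_state(): the state, without advancing time (a new reading comes with each control period).
- snapshot(name): name is "scene" or "top" or "wrist"; returns (picture, depth): 400x640x3 uint8, blue, green, red; 400x640 float32, m along the optical axis (not along the pixel's ray), 0 where there is no reading.
- calibration(name): a dict with "mtx" (3x3 intrinsics, pixels), "extrinsics" (4x4, takes a point from camera to world coordinates). Camera axes: x right, y down, z forward; pixel columns grow to the right and rows downward; lengths in m; the calibration is good to about 2 mm. The wrist camera is an equidistant fisheye: a pixel r from the principal point sees the ray r / f radians off the axis. A picture is of the moment at which its call begins: read the wrist's pose just before it. calibration takes no time and is no camera call; for the wrist camera it gives the pose at the moment of the call.
- ticket.sign_off(): hands the job in; it is judged then, once.
The state is a dict: "time": time; "q": joint angles; "qd": joint speeds; "effort": joint torques, N m; "tcp_pos": TCP position; "tcp_rot": TCP orientation; "wrist_force": force on the tool from outside, world axes, zero at the start; "ft_torque": the same for the moment, N m; "width": opening from 0.0 (shut) to 1.0 (fully open); "finger_force": force on a finger pad.
Only numpy, scipy, OpenCV 4.12 (cv2) and the standard library are available. Lean on these libraries where they do the work, as an engineer would, in place of code of your own. Each camera call takes 0.05 s, during which the arm holds its last target. There are 200 camera calls.

## Task

Set out the steel sheet for the next brazing job: stand the taller of the two copper pipe joints upright in the middle of the chalk circle, and put the longer of the two loose cream firebricks inside the chalk oblong, lined up with it. Leave both standing there, inside their outlines.

Things in the scene. Friction and masses are not known exactly. Their poses are not given: they have to be found in the camera images.
- pipe_mid (a point): The taller of two upright copper pipe joints standing on the bench (the other is 55 mm tall). 100 mm tall overall: a socket 42 mm in diameter (45 mm at its rim bead) for the lowest 25 mm, above it a plain pipe 28 mm in diameter, the part to grip. Loose, about 0.2 kg. This point is on its axis, half-way up, 50 mm above its underside; z up along the pipe. It starts upright.
- brick_mid (a point): The longer of two loose cream firebricks lying on the bench (the other is only 58 mm long). 120 mm long (its x), 48 mm wide (its y), 64 mm tall (z, up). Loose, about 0.3 kg. This point is its centre, 32 mm above its underside.
- circle: White chalk circle, 72 mm inside diameter, drawn on the flat steel sheet (260 x 360 mm, 4 mm thick, fixed to the bench). The origin is the circle's centre on the top face of the sheet, z up.
- oblong: White chalk oblong drawn on the same steel sheet, inside 150 mm (its x) by 78 mm (its y). The origin is its centre on the top face of the sheet, z up. About 17 cm from the circle, centre to centre, at least 14 cm. The sheet round both marks is clear; other loose things among and round the task's things are at most 75 mm tall, and the fixed equipment is at the far edge and the sides of the bench.
Things that resemble listed ones, but are neither listed nor needed, are in the scene too. What is shaped like the part that bears pipe_mid but purple is not meant.

How it is judged:
By the outcome, as a careful person would: the job done as asked, in the order asked, and still so for the second after the job is handed in, with the robot touching nothing.
It also fails if it takes over 58 s, if anything falls off the work surface, if the arm or the gripper's body presses on something with over 40 N, if the wrist force passes 120 N, or if a joint passes its speed limit or range.

## Working session

There is one attempt and no reset: what is moved stays moved. The work goes in short steps, Python scripts to look and compute and a tool call to move; the robot and the scene stay as the last step left them, time stands still between calls to the robot, and variables do not carry over. Pictures are saved under pics/ and viewed, at most 10 in all, crops included, and the job is handed in when it is done.

Besides the shell and the picture viewer there is one more tool, called after ">>>" by a JSON object that holds its "op" and its "data", one argument or row to a line. servo_tool: Moves the arm, as the interface text tells. Its arguments: {"type":"object","properties":{"plan":{"type":"array","items":{"type":"object","properties":{"jaw":{"type":"number"},"linear":{"type":"array","items":{"type":"number"}},"roll":{"type":"number"}}}}},"required":["plan"]}

```bash
mkdir -p pics
cat > h.py <<'E'
import numpy as np, cv2
from station import readout, snapshot, calibration, ticket
def pts(name,depth):
    c=calibration(name);K=c["mtx"];T=np.array(c["extrinsics"])
    v,u=np.mgrid[0:400,0:640]
    P=np.stack([(u-K[0][2])/K[0][0]*depth,(v-K[1][2])/K[1][1]*depth,depth],-1)
    return P@T[:3,:3].T+T[:3,3]
E
python3 - <<'E'
from h import *
for n in("top","scene"):
    p,d=snapshot(n);cv2.imwrite(f"pics/{n}0.png",p);np.savez(f"{n}0.npz",p=p,d=d,X=pts(n,d))
    c=calibration(n);print(n,np.round(c["mtx"],1).tolist(),np.round(c["extrinsics"],3).tolist())
s=readout.read_state();print(s)
E
```

```text
top [[485.9, 0.0, 315.7], [0.0, 485.9, 201.9], [0.0, 0.0, 1.0]] [[0.021, -0.992, 0.121, 0.431], [-1.0, -0.02, 0.015, -0.002], [-0.012, -0.121, -0.993, 0.987], [0.0, 0.0, 0.0, 1.0]]
scene [[475.4, 0.0, 332.6], [0.0, 475.4, 197.3], [0.0, 0.0, 1.0]] [[0.804, 0.404, -0.436, 0.971], [0.594, -0.538, 0.598, -0.572], [0.007, -0.74, -0.673, 0.725], [0.0, 0.0, 0.0, 1.0]]
{'time': 0.1, 'q': array([ 6.81031609e+01,  2.02594611e+01,  9.36238949e+01, -3.99927350e-04,
        6.61884282e+01, -1.34982630e-01]), 'qd': array([-0.04963234, -0.07540591, -0.07151355,  0.02206323,  0.08359344,
        0.0656455 ]), 'effort': array([ 2.07053286e-03, -6.06356764e+01, -3.42821288e+01,  2.97437127e-04,
        3.81217949e-03, -2.87317370e-06]), 'tcp_pos': array([0.23154133, 0.58008538, 0.23863335]), 'tcp_rot': array([-1.79928215e+02,  1.96565649e-04,  1.58238305e+02]), 'wrist_force': array([-0.52708561, -0.51787738,  0.30862544]), 'ft_torque': array([ 0.00990043, -0.02622585,  0.02269026]), 'finger_force': 0.0, 'width': 0.9978458587505863}
```

View pics/top0.png

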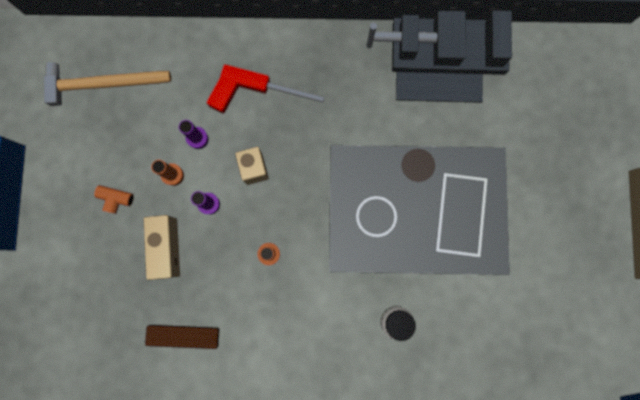

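View pics/scene0.png

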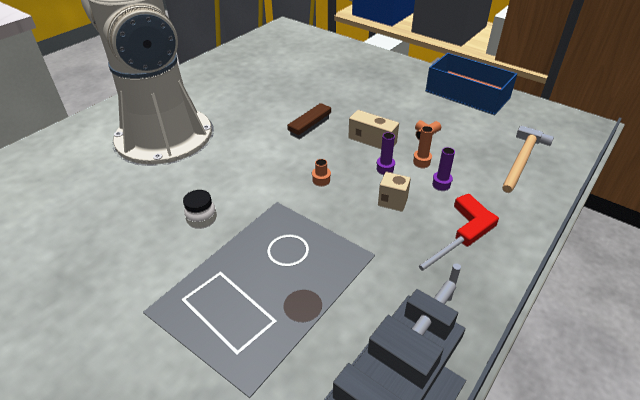

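Top view: the copper candidates are the tall pipe at (167,172), the short one at (268,254) and the tee at (113,197); purple pipes are at (193,133) and (205,202). Cream bricks are the long one at (160,247) and the short one at (252,165); brown at (182,337) is not cream. The fits are (167,172) (copper, tallest) and (160,247) (cream, long). The circle is at (377,217) and the oblong at (462,215).

Run:
```python
from h import *
z=np.load("top0.npz");p,X=z["p"],z["X"]
s=np.load("scene0.npz");ps,Xs=s["p"],s["X"]
cv2.imwrite("pics/crop1.png",np.hstack([cv2.resize(p[120:300,80:290],None,fx=2,fy=2,interpolation=3),cv2.resize(ps[90:210,280:460],None,fx=2,fy=3,interpolation=3)]))
hsv=cv2.cvtColor(p,cv2.COLOR_BGR2HSV)
def box(u0,v0,u1,v1):
    m=np.zeros((400,640),bool);m[v0:v1,u0:u1]=1;return m
# chalk: rays on z=.004
c=calibration("top");K=np.array(c["mtx"]);T=np.array(c["extrinsics"])
def ray(u,v,h):
    d=T[:3,:3]@np.linalg.solve(K,[u,v,1]);return T[:3,3]+d*(h-T[2,3])/d[2]
w=((p.min(-1)>150)&box(335,150,505,270)).astype(np.uint8)
for ct in cv2.findContours(w,cv2.RETR_EXTERNAL,cv2.CHAIN_APPROX_NONE)[0]:
    if len(ct)<40: continue
    q=np.array([ray(*a[0],.004)[:2] for a in ct],np.float32)
    print("chalk",cv2.minAreaRect(q*1000),cv2.minEnclosingCircle(q*1000))
print("sheet z",np.median(X[230:260,340:350,2]))
for n,b in dict(tall=(145,150,190,190),short=(255,240,283,268),long=(138,205,185,285),sh=(230,140,272,190)).items():
    m=box(*b);h=X[...,2]
    zt=np.percentile(h[m],[50,90,97,99]);print(n,"z",zt.round(3))
m=box(138,205,185,285)&(abs(X[...,2]-.064)<.006)
q=X[m][:,:2].astype(np.float32)*1000
print("brick",m.sum(),cv2.minAreaRect(q),q.mean(0))
for n,XX,b in(("top",X,(145,150,190,190)),("scene",Xs,(410,115,440,172))):
    m=box(*b)
    for lo,hi in((.035,.09),(.09,.106),(.02,.028)):
        q=XX[m&(XX[...,2]>lo)&(XX[...,2]<hi)]
        if len(q): print(n,lo,len(q),q.mean(0).round(4),q.min(0).round(3),q.max(0).round(3))
# neighbours: all things taller than 15mm within the area
m=box(80,100,300,300)&(X[...,2]>.02)
k,l,st,ce=cv2.connectedComponentsWithStats(m.astype(np.uint8))
for i in range(1,k):
    if st[i,4]>30:
        q=X[l==i];print(ce[i].round(),np.percentile(q,2,axis=0).round(3),np.percentile(q,98,axis=0).round(3))
```

```text
chalk ((524.2999267578125, -110.3920669555664), (81.32044982910156, 81.03321075439453), 45.835628509521484) ((524.4498901367188, -110.12167358398438), 41.604454040527344)
chalk ((531.733642578125, -282.7764587402344), (89.01105499267578, 161.06961059570312), 83.71379852294922) ((531.829833984375, -282.7799377441406), 90.01276397705078)
sheet z 0.004094062734223469
tall z [0.001 0.098 0.101 0.103]
short z [0.023 0.056 0.058 0.058]
long z [0.031 0.065 0.067 0.068]
sh z [0.002 0.065 0.067 0.068]
brick 1611 ((452.6831359863281, 312.3821716308594), (119.81546783447266, 48.90140151977539), 6.103877544403076) [452.05396 311.41046]
top 0.035 141 [0.5956 0.2972 0.0638] [0.587 0.292 0.035] [0.612 0.312 0.09 ]
top 0.09 201 [0.6002 0.3056 0.0998] [0.587 0.292 0.09 ] [0.614 0.321 0.104]
top 0.02 164 [0.5965 0.3005 0.0251] [0.579 0.285 0.021] [0.622 0.329 0.028]
scene 0.035 241 [0.6095 0.2926 0.0629] [0.59  0.245 0.036] [0.672 0.31  0.09 ]
scene 0.09 105 [0.6033 0.3008 0.0981] [0.589 0.289 0.09 ] [0.617 0.321 0.102]
scene 0.02 220 [0.5763 0.3654 0.0246] [0.522 0.278 0.02 ] [0.624 0.456 0.028]
[217. 104.] [0.735 0.199 0.021] [0.755 0.24  0.031]
[192. 133.] [0.658 0.239 0.022] [0.695 0.277 0.103]
[251. 164.] [0.586 0.113 0.027] [0.646 0.166 0.068]
[167. 171.] [0.581 0.288 0.022] [0.619 0.32  0.103]
[111. 197.] [0.522 0.388 0.02 ] [0.571 0.456 0.031]
[205. 201.] [0.524 0.209 0.022] [0.562 0.244 0.104]
[160. 247.] [0.396 0.284 0.025] [0.51  0.337 0.068]
[268. 253.] [0.425 0.085 0.022] [0.465 0.124 0.058]
```

View pics/crop1.png

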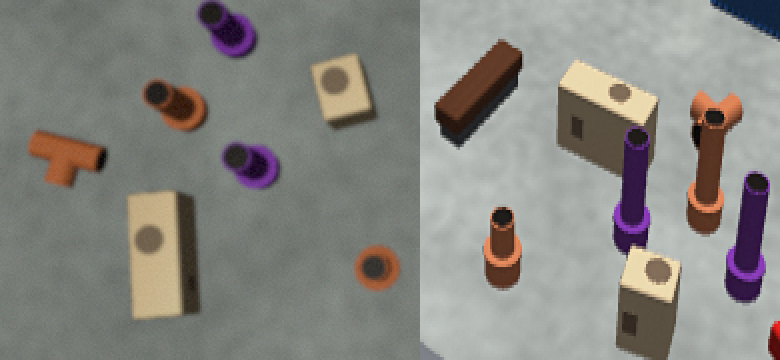

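Crop confirms: the tall copper pipe (left half (175,105)) stands between the two purple ones, and the long cream brick is at (155,255). Pipe (0.601,0.305), z top 0.10; brick 120x49 at (0.453,0.312), long axis about 6°; circle centre (0.524,-0.110), 172 mm from the oblong (0.532,-0.283), long axis about -6°. All match the stated sizes.

```bash
cat >> h.py <<'E'
from scipy.spatial.transform import Rotation as Rn
def go(x,y,z,ydir=None):
    s=readout.read_state();R=Rn.from_euler('xyz',s["tcp_rot"],degrees=True).as_matrix()
    d=R.T@(np.array([x,y,z])-s["tcp_pos"])
    cur=np.degrees(np.arctan2(R[1,1],R[0,1]))
    r=0 if ydir is None else -((ydir-cur+90)%180-90)
    print("t",round(s["time"],2),"tcp",s["tcp_pos"].round(4),"ydir",cur.round(2),"shift",d.round(4),"roll",round(np.radians(r),3),"dist",np.linalg.norm(d).round(3))
def wpts(tag):
    c=calibration("wrist");p,d=snapshot("wrist");K=np.array(c["mtx"]);T=np.array(c["extrinsics"])
    v,u=np.mgrid[0:400,0:640];a=(u-K[0,2])/K[0,0];b=(v-K[1,2])/K[1,1];r=np.hypot(a,b)+1e-9
    t=np.tan(np.minimum(r,1.4))/r
    X=np.stack([a*t*d,b*t*d,d],-1)@T[:3,:3].T+T[:3,3]
    X[d<=0]=np.nan
    cv2.imwrite(f"pics/{tag}.png",p);np.savez(tag+".npz",p=p,X=X);return p,X
E
python3 -c "
from h import *
go(.601,.305,.22,101)"
```

```text
t 0.1 tcp [0.2315 0.5801 0.2386] ydir 68.24 shift [-0.4451 -0.1185  0.0188] roll -0.572 dist 0.461
```

>>> {"op": "servo_tool", "data": {
  "plan": [
    {"jaw":1,"linear":[-0.03,-0.008,0.0],"roll":0},
    {"jaw":1,"linear":[-0.07,-0.019,0.0],"roll":0},
    {"jaw":1,"linear":[-0.115,-0.031,0.0],"roll":0},
    {"jaw":1,"linear":[-0.16,-0.043,0.0],"roll":0},
    {"jaw":1,"linear":[-0.205,-0.055,0.0],"roll":0}
  ]
}}

```text
time: 0.6
tcp_pos: [0.4028, 0.452, 0.239]
tcp_rot: [-180.0, -0.0, 158.3]
wrist_force: [0.4, 1.3, -0.5]
width: 1.001
finger_force: 0.0
```

>>> {"op": "servo_tool", "data": {
  "plan": [
    {"jaw":1,"linear":[-0.045,-0.012,0.0],"roll":-0.11},
    {"jaw":1,"linear":[-0.09,-0.024,0.005],"roll":-0.22},
    {"jaw":1,"linear":[-0.135,-0.036,0.01],"roll":-0.34},
    {"jaw":1,"linear":[-0.18,-0.048,0.015],"roll":-0.46},
    {"jaw":1,"linear":[-0.215,-0.058,0.019],"roll":-0.57}
  ]
}}

```text
time: 1.1
tcp_pos: [0.5816, 0.3178, 0.2196]
tcp_rot: [-180.0, -0.0, -168.9]
wrist_force: [0.7, 1.2, -0.3]
width: 1.003
finger_force: 0.0
```

Run:
```python
from h import *
go(.601,.305,.22,101)
p,X=wpts("w1")
print(readout.read_state()["wrist_force"].round(1))
r=np.hypot(X[...,0]-.601,X[...,1]-.305)
for lo,hi in((.093,.108),(.03,.09),(.018,.03)):
    q=X[(r<.035)&(X[...,2]>lo)&(X[...,2]<hi)]
    if len(q):print(lo,len(q),q.mean(0).round(4),np.percentile(q,1,axis=0).round(4),np.percentile(q,99,axis=0).round(4),cv2.minEnclosingCircle((q[:,:2]*1000).astype(np.float32)))
```

```text
t 1.1 tcp [0.5816 0.3178 0.2196] ydir 101.12 shift [-0.0166 -0.0163 -0.0004] roll 0.002 dist 0.023
[ 1.4 -2.3 -0. ]
0.093 819 [0.5985 0.3041 0.1006] [0.5857 0.2911 0.0946] [0.6127 0.3174 0.1026] ((599.3999633789062, 303.6617431640625), 14.745844841003418)
0.03 418 [0.5884 0.3038 0.0629] [0.5854 0.2907 0.0312] [0.5956 0.3168 0.0894] ((596.1307373046875, 303.365234375), 13.810195922851562)
0.018 522 [0.5914 0.3036 0.0256] [0.5779 0.2825 0.0238] [0.6115 0.3248 0.0293] ((599.2518310546875, 303.9371643066406), 22.463701248168945)
```

View pics/w1.png

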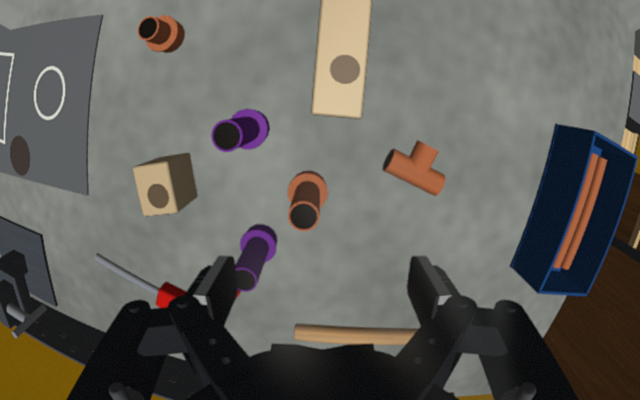

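Wrist view: the tall copper pipe is at (305,200), purple ones at (240,130) and (255,260), finger gaps clear. Its axis is (0.599,0.304), within 2 mm of the first estimate.

```bash
python3 -c "
from h import *
go(.5993,.3038,.06,101)"
```

```text
t 1.15 tcp [0.585  0.3147 0.2189] ydir 101.47 shift [-0.0117 -0.0131  0.159 ] roll 0.008 dist 0.16
```

>>> {"op": "servo_tool", "data": {
  "plan": [
    {"jaw":1,"linear":[-0.011,-0.012,0.02],"roll":0},
    {"jaw":1,"linear":[-0.011,-0.012,0.04],"roll":0},
    {"jaw":1,"linear":[-0.011,-0.012,0.06],"roll":0},
    {"jaw":1,"linear":[-0.011,-0.012,0.08],"roll":0},
    {"jaw":1,"linear":[-0.011,-0.012,0.08],"roll":0}
  ]
}}

```text
time: 1.65
tcp_pos: [0.5909, 0.3092, 0.137]
tcp_rot: [-179.9, -0.3, -169.1]
wrist_force: [-0.6, 0.2, -0.4]
width: 1.004
finger_force: 0.0
```

```bash
python3 -c "
from h import *
go(.5993,.3038,.06,101)"
```

```text
t 1.65 tcp [0.5909 0.3092 0.137 ] ydir 100.87 shift [-0.0077 -0.0068  0.077 ] roll -0.002 dist 0.078
```

>>> {"op": "servo_tool", "data": {
  "plan": [
    {"jaw":1,"linear":[-0.008,-0.007,0.015],"roll":0},
    {"jaw":1,"linear":[-0.008,-0.007,0.035],"roll":0},
    {"jaw":1,"linear":[-0.008,-0.007,0.055],"roll":0},
    {"jaw":1,"linear":[-0.008,-0.007,0.075],"roll":0},
    {"jaw":1,"linear":[-0.008,-0.007,0.077],"roll":0}
  ]
}}

```text
time: 2.15
tcp_pos: [0.6015, 0.3039, 0.0611]
tcp_rot: [-179.9, -0.2, -169.1]
wrist_force: [0.1, -1.2, -0.6]
width: 0.994
finger_force: 0.0
```

>>> {"op": "servo_tool", "data": {
  "plan": [
    {"jaw":1,"linear":[0,0,0],"roll":0}
  ]
}}

```text
time: 2.25
tcp_pos: [0.6026, 0.3046, 0.0634]
tcp_rot: [-180.0, -0.0, -169.1]
wrist_force: [0.4, 1.1, 0.5]
width: 1.0
finger_force: 0.0
```

```bash
python3 -c "
from h import *
go(.5993,.3038,.06,101)"
```

```text
t 2.25 tcp [0.6026 0.3046 0.0634] ydir 100.89 shift [ 0.0034 -0.0002  0.0034] roll -0.002 dist 0.005
```

>>> {"op": "servo_tool", "data": {
  "plan": [
    {"jaw":1,"linear":[0.003,0,0.002],"roll":0},
    {"jaw":0,"linear":[0.003,0,0.002],"roll":0},
    {"jaw":-0.6,"linear":[0.003,0,0.002],"roll":0},
    {"jaw":-1,"linear":[0.003,0,0.002],"roll":0},
    {"jaw":-1,"linear":[0.003,0,0.002],"roll":0}
  ]
}}

```text
time: 2.75
tcp_pos: [0.5994, 0.3043, 0.0616]
tcp_rot: [180.0, 0.0, -169.1]
wrist_force: [0.6, -0.3, 0.8]
width: 0.334
finger_force: 0.0
```

>>> {"op": "servo_tool", "data": {
  "plan": [
    {"jaw":-1,"linear":[0,0,0],"roll":0},
    {"jaw":-1,"linear":[0,0,0],"roll":0},
    {"jaw":-1,"linear":[0,0,0],"roll":0},
    {"jaw":-1,"linear":[0,0,0],"roll":0}
  ]
}}

```text
time: 3.15
tcp_pos: [0.5996, 0.3044, 0.0619]
tcp_rot: [180.0, 0.1, -169.1]
wrist_force: [-1.6, 0.5, 5.8]
width: 0.31
finger_force: 58.9
```

>>> {"op": "servo_tool", "data": {
  "plan": [
    {"jaw":-1,"linear":[0,0,-0.01],"roll":0},
    {"jaw":-1,"linear":[0,0,-0.03],"roll":0},
    {"jaw":-1,"linear":[0,0,-0.06],"roll":0},
    {"jaw":-1,"linear":[0,0,-0.095],"roll":0},
    {"jaw":-1,"linear":[0,0,-0.13],"roll":0}
  ]
}}

```text
time: 3.65
tcp_pos: [0.5985, 0.3038, 0.1922]
tcp_rot: [-180.0, -0.1, -169.1]
wrist_force: [-0.2, 0.3, -2.2]
width: 0.309
finger_force: 59.2
```

```bash
python3 -c "
from h import *
go(.524,-.110,.2,84);print(readout.read_state())"
```

```text
t 3.65 tcp [0.5985 0.3038 0.1922] ydir 100.89 shift [ 0.1514 -0.3923 -0.0074] roll 0.295 dist 0.421
{'time': 3.65, 'q': array([ 2.67845129e+01,  2.68143015e+01,  8.98509229e+01, -2.41868868e-03,
        6.34285397e+01, -7.41089338e+01]), 'qd': array([-1.42164118e-02, -2.07683789e+01, -1.59124541e+01, -5.79251224e-03,
        3.58890094e+01,  1.06840326e-01]), 'effort': array([ 3.68095687e-03, -6.61689448e+01, -3.20285726e+01, -1.18619973e-03,
       -8.39337967e-01, -2.04440965e-05]), 'tcp_pos': array([0.59851255, 0.30379354, 0.19220601]), 'tcp_rot': array([-1.79972248e+02, -8.95890371e-02, -1.69105491e+02]), 'wrist_force': array([-0.18686167,  0.30844561, -2.24902642]), 'ft_torque': array([ 0.00777333, -0.04585289, -0.00155204]), 'finger_force': 59.15170669555664, 'width': 0.3091288481934035}
```

>>> {"op": "servo_tool", "data": {
  "plan": [
    {"jaw":-1,"linear":[0.007,-0.018,0],"roll":0},
    {"jaw":-1,"linear":[0.02,-0.052,-0.002],"roll":0},
    {"jaw":-1,"linear":[0.036,-0.093,-0.005],"roll":0},
    {"jaw":-1,"linear":[0.052,-0.135,-0.007],"roll":0},
    {"jaw":-1,"linear":[0.068,-0.176,-0.007],"roll":0}
  ]
}}

```text
time: 4.15
tcp_pos: [0.5642, 0.1163, 0.1976]
tcp_rot: [-180.0, -0.1, -169.1]
wrist_force: [0.9, 0.2, -2.8]
width: 0.306
finger_force: 59.3
```

>>> {"op": "servo_tool", "data": {
  "plan": [
    {"jaw":-1,"linear":[0.016,-0.041,0],"roll":0},
    {"jaw":-1,"linear":[0.032,-0.082,0],"roll":0},
    {"jaw":-1,"linear":[0.048,-0.124,0],"roll":0},
    {"jaw":-1,"linear":[0.062,-0.16,0],"roll":0},
    {"jaw":-1,"linear":[0.073,-0.19,0],"roll":0}
  ]
}}

```text
time: 4.65
tcp_pos: [0.5279, -0.0841, 0.1975]
tcp_rot: [180.0, -0.1, -169.2]
wrist_force: [1.2, 0.3, -2.8]
width: 0.314
finger_force: 59.3
```

>>> {"op": "servo_tool", "data": {
  "plan": [
    {"jaw":-1,"linear":[0.007,-0.018,0],"roll":0},
    {"jaw":-1,"linear":[0.01,-0.026,0.02],"roll":0},
    {"jaw":-1,"linear":[0.01,-0.026,0.04],"roll":0},
    {"jaw":-1,"linear":[0.01,-0.026,0.04],"roll":0},
    {"jaw":-1,"linear":[0.01,-0.026,0.04],"roll":0}
  ]
}}

```text
time: 5.15
tcp_pos: [0.5241, -0.1093, 0.1579]
tcp_rot: [180.0, -0.1, -169.1]
wrist_force: [0.7, -0.1, -2.8]
width: 0.313
finger_force: 59.4
```

Run:
```python
from h import *
go(.524,-.110,.2)
p,X=wpts("w2")
hs=X[...,2]
m=(p.min(-1)>140)&(abs(hs-.004)<.008)&(np.hypot(X[...,0]-.524,X[...,1]+.11)<.055)
q=(X[m][:,:2]*1000).astype(np.float32);print("circle",len(q),cv2.minEnclosingCircle(q),cv2.fitEllipse(q))
m2=(p.min(-1)>140)&(abs(hs-.004)<.008)&(np.hypot(X[...,0]-.532,X[...,1]+.283)<.1)
q=(X[m2][:,:2]*1000).astype(np.float32);print("oblong",len(q),len(q) and cv2.minAreaRect(q))
m=(hs>.03)&(np.hypot(X[...,0]-.524,X[...,1]+.11)<.06)&(p[...,2]>p[...,0]*1.5)&(p[...,2]>60)
q=X[m];print("pipe",len(q),np.percentile(q,1,axis=0).round(4),np.percentile(q,99,axis=0).round(4))
zz=np.percentile(q[:,2],1);k=q[q[:,2]<zz+.02];print(cv2.minEnclosingCircle((k[:,:2]*1000).astype(np.float32)))
go(.524,-.110,.2)
```

```text
t 5.15 tcp [ 0.5241 -0.1093  0.1579] ydir 100.89 shift [ 0.0003 -0.0006 -0.0421] roll 0.0 dist 0.042
circle 1286 ((524.1232299804688, -112.59638977050781), 42.26118469238281) ((523.9580688476562, -112.64742279052734), (77.86627960205078, 77.9886703491211), 144.6637420654297)
oblong 2326 ((528.60498046875, -311.41583251953125), (142.33192443847656, 162.79885864257812), 83.54005432128906)
pipe 6520 [ 0.5033 -0.1297  0.1036] [ 0.5366 -0.0903  0.1976]
((523.898681640625, -109.59344482421875), 22.32318878173828)
t 5.2 tcp [ 0.5249 -0.1093  0.1586] ydir 100.9 shift [ 0.001  -0.0005 -0.0414] roll 0.0 dist 0.041
```

View pics/w2.png

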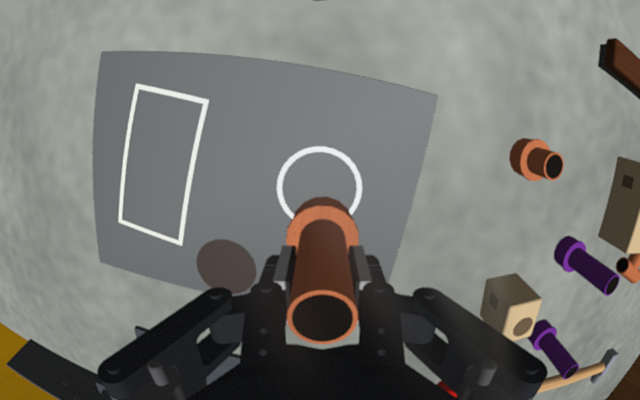

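Wrist view: the pipe is held upright at (322,270) and the circle centre is at (320,187), 3 mm farther to -y than the pipe. I'll correct that and lower.

>>> {"op": "servo_tool", "data": {
  "plan": [
    {"jaw":-1,"linear":[0,-0.003,0.02],"roll":0},
    {"jaw":-1,"linear":[0,-0.003,0.045],"roll":0},
    {"jaw":-1,"linear":[0,-0.003,0.07],"roll":0},
    {"jaw":-1,"linear":[0,-0.003,0.085],"roll":0},
    {"jaw":-1,"linear":[0,-0.003,0.087],"roll":0}
  ]
}}

```text
time: 5.7
tcp_pos: [0.525, -0.1118, 0.0705]
tcp_rot: [180.0, -0.1, -169.1]
wrist_force: [-0.8, -0.7, -2.9]
width: 0.312
finger_force: 59.4
```

>>> {"op": "servo_tool", "data": {
  "plan": [
    {"jaw":-1,"linear":[0,0,0.001],"roll":0},
    {"jaw":-1,"linear":[0,0,0.002],"roll":0},
    {"jaw":-1,"linear":[0,0,0.003],"roll":0}
  ]
}}

```text
time: 6.0
tcp_pos: [0.5264, -0.1124, 0.0694]
tcp_rot: [-180.0, 0.1, -169.1]
wrist_force: [0.2, -0.6, -3.0]
width: 0.313
finger_force: 59.4
```

Expected contact is at TCP z ≈ 0.066; creep down.

>>> {"op": "servo_tool", "data": {
  "plan": [
    {"jaw":-1,"linear":[0.001,0,0.001],"roll":0},
    {"jaw":-1,"linear":[0.001,0,0.002],"roll":0},
    {"jaw":-1,"linear":[0.001,0,0.002],"roll":0}
  ]
}}

```text
time: 6.3
tcp_pos: [0.5246, -0.1125, 0.0664]
tcp_rot: [-180.0, 0.0, -169.1]
wrist_force: [0.4, -0.4, -2.5]
width: 0.311
finger_force: 59.4
```

>>> {"op": "servo_tool", "data": {
  "plan": [
    {"jaw":-1,"linear":[0,0,0.001],"roll":0},
    {"jaw":-1,"linear":[0,0,0.001],"roll":0}
  ]
}}

```text
time: 6.5
tcp_pos: [0.5248, -0.1125, 0.0658]
tcp_rot: [-180.0, 0.0, -169.1]
wrist_force: [-1.6, 0.5, 5.1]
width: 0.311
finger_force: 60.3
```

Contact (+5 N). Release gently, then rise.

>>> {"op": "servo_tool", "data": {
  "plan": [
    {"jaw":-0.2,"linear":[0,0,0],"roll":0},
    {"jaw":0.2,"linear":[0,0,0],"roll":0},
    {"jaw":0.6,"linear":[0,0,0],"roll":0},
    {"jaw":1,"linear":[0,0,0],"roll":0},
    {"jaw":1,"linear":[0,0,0],"roll":0}
  ]
}}

```text
time: 7.0
tcp_pos: [0.5246, -0.1125, 0.0653]
tcp_rot: [-180.0, -0.0, -169.1]
wrist_force: [0.8, 0.2, 0.2]
width: 1.001
finger_force: 0.0
```

>>> {"op": "servo_tool", "data": {
  "plan": [
    {"jaw":1,"linear":[0,0,0],"roll":0},
    {"jaw":1,"linear":[0,0,-0.01],"roll":0},
    {"jaw":1,"linear":[0,0,-0.04],"roll":0},
    {"jaw":1,"linear":[0,0,-0.085],"roll":0},
    {"jaw":1,"linear":[0,0,-0.13],"roll":0}
  ]
}}

```text
time: 7.5
tcp_pos: [0.524, -0.1123, 0.197]
tcp_rot: [180.0, -0.1, -169.1]
wrist_force: [0.7, -0.1, -0.2]
width: 1.0
finger_force: 0.0
```

Run:
```python
from h import *
s=readout.read_state();print(s["width"],s["wrist_force"])
p,X=wpts("w3")
r=np.hypot(X[...,0]-.524,X[...,1]+.112);h=X[...,2]
for lo,hi in((.097,.112),(.024,.034)):
    q=X[(r<.035)&(h>lo)&(h<hi)];print(lo,len(q),cv2.minEnclosingCircle((q[:,:2]*1000).astype(np.float32)))
m=(p.min(-1)>140)&(abs(h-.004)<.008)&(r<.055)
q=(X[m][:,:2]*1000).astype(np.float32);print("circle",cv2.fitEllipse(q))
m2=((p.min(-1)>140)&(abs(h-.004)<.008)&(r>.07)).astype(np.uint8)
k,l,st,ce=cv2.connectedComponentsWithStats(m2)
for i in range(1,k):
    if st[i,4]>150:print("obl",st[i,4],cv2.minAreaRect((X[l==i][:,:2]*1000).astype(np.float32)))
go(.4530,.311,.2,96)
```

```text
0.9999900775713866 [ 0.6640584  -0.08458285 -0.16718724]
0.097 1033 ((524.9335327148438, -112.87254333496094), 14.458138465881348)
0.024 648 ((524.8602905273438, -113.0389404296875), 22.80790901184082)
circle ((524.03173828125, -112.69847869873047), (77.96837615966797, 78.13994598388672), 56.18962860107422)
obl 31579 ((406.80548095703125, -123.9427490234375), (259.01885986328125, 726.7967529296875), 14.072810173034668)
obl 1476 ((182.61117553710938, 255.45626831054688), (111.99030303955078, 132.96910095214844), 0.8023752570152283)
obl 1843 ((511.6298828125, -432.12359619140625), (102.08379364013672, 131.9636993408203), 89.8646240234375)
obl 1906 ((531.451416015625, -285.70654296875), (90.73358917236328, 162.3131866455078), 83.63653564453125)
obl 174 ((620.059326171875, -610.3987426757812), (28.527645111083984, 59.87653350830078), 89.4458999633789)
obl 1591 ((599.9636840820312, 246.4358673095703), (158.88604736328125, 87.89312744140625), 39.3200569152832)
t 7.55 tcp [ 0.528  -0.1131  0.2046] ydir 100.9 shift [-0.0065  0.4307  0.0031] roll 0.085 dist 0.431
```

Pipe stands within 1 mm of the circle's centre and upright; oblong at (0.5315,-0.2855), long axis -6.4°. Now the brick.

>>> {"op": "servo_tool", "data": {
  "plan": [
    {"jaw":1,"linear":[0,0.03,0],"roll":0},
    {"jaw":1,"linear":[0,0.075,0],"roll":0},
    {"jaw":1,"linear":[0,0.12,0],"roll":0},
    {"jaw":1,"linear":[-0.002,0.165,0],"roll":0},
    {"jaw":1,"linear":[-0.004,0.21,0],"roll":0}
  ]
}}

```text
time: 8.05
tcp_pos: [0.4884, 0.0961, 0.196]
tcp_rot: [180.0, 0.1, -169.1]
wrist_force: [1.2, 0.0, 0.0]
width: 1.0
finger_force: 0.0
```

>>> {"op": "servo_tool", "data": {
  "plan": [
    {"jaw":1,"linear":[0,0.045,0],"roll":0.03},
    {"jaw":1,"linear":[0,0.09,0],"roll":0.06},
    {"jaw":1,"linear":[0,0.135,0],"roll":0.085},
    {"jaw":1,"linear":[-0.002,0.18,0],"roll":0.085},
    {"jaw":1,"linear":[-0.003,0.22,0],"roll":0.085}
  ]
}}

```text
time: 8.55
tcp_pos: [0.4496, 0.3134, 0.196]
tcp_rot: [180.0, 0.1, -173.9]
wrist_force: [1.3, 0.5, 0.1]
width: 0.996
finger_force: 0.0
```

>>> {"op": "servo_tool", "data": {
  "plan": [
    {"jaw":1,"linear":[0,0,0],"roll":0},
    {"jaw":1,"linear":[0,0,0],"roll":0}
  ]
}}

```text
time: 8.75
tcp_pos: [0.4498, 0.3117, 0.1955]
tcp_rot: [-180.0, 0.0, -173.8]
wrist_force: [0.2, -1.2, -0.1]
width: 1.003
finger_force: 0.0
```

Run:
```python
from h import *
go(.453,.311,.06,96)
p,X=wpts("w4");h=X[...,2]
m=(np.hypot(X[...,0]-.453,X[...,1]-.311)<.09)&(abs(h-.064)<.008)
print(np.median(h[m]))
m=m&(abs(h-np.median(h[m]))<.003)
k,l,st,ce=cv2.connectedComponentsWithStats(m.astype(np.uint8));i=1+st[1:,4].argmax()
q=(X[l==i][:,:2]*1000).astype(np.float32);r=cv2.minAreaRect(q);print(len(q),r,q.mean(0))
go(.453,.311,.06,96)
```

```text
t 8.75 tcp [0.4498 0.3117 0.1955] ydir 96.15 shift [-0.0031 -0.001   0.1355] roll 0.003 dist 0.136
0.06447314860511222
6589 ((451.1922912597656, 309.8290100097656), (119.08386993408203, 48.573524475097656), 6.426889896392822) [447.41516 309.6207 ]
t 8.8 tcp [0.45   0.3108 0.1954] ydir 96.08 shift [-0.0031 -0.      0.1354] roll 0.001 dist 0.135
```

View pics/w4.png

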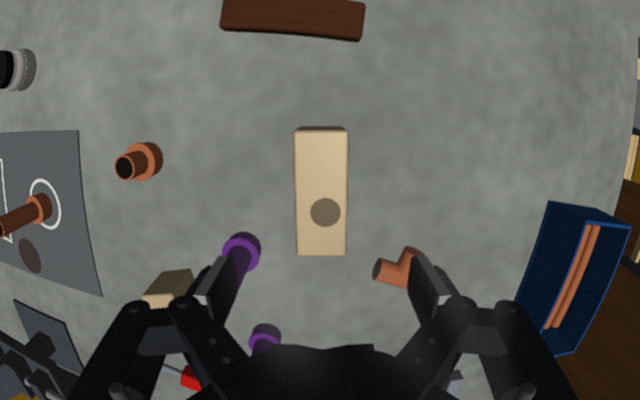

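Wrist view: brick at (322,192), between open fingers once advanced; the purple at (240,250) and the tee at (400,268) are clear of the finger lines. Centre (0.451,0.310), 6.4°, 119x48.6: consistent. Descend.

>>> {"op": "servo_tool", "data": {
  "plan": [
    {"jaw":1,"linear":[-0.001,-0.001,0.03],"roll":-0.005},
    {"jaw":1,"linear":[-0.001,-0.001,0.06],"roll":-0.005},
    {"jaw":1,"linear":[-0.001,-0.001,0.09],"roll":-0.005},
    {"jaw":1,"linear":[-0.001,-0.001,0.105],"roll":-0.005},
    {"jaw":1,"linear":[-0.001,-0.001,0.105],"roll":-0.005}
  ]
}}

```text
time: 9.3
tcp_pos: [0.4503, 0.3078, 0.0884]
tcp_rot: [-179.9, -0.2, -173.8]
wrist_force: [-0.2, 0.4, 1.3]
width: 1.0
finger_force: 0.0
```

```bash
python3 -c "
from h import *
go(.451,.310,.03,96.4)"
```

```text
t 9.3 tcp [0.4503 0.3078 0.0884] ydir 96.21 shift [-0.0012  0.0022  0.0584] roll -0.003 dist 0.058
```

>>> {"op": "servo_tool", "data": {
  "plan": [
    {"jaw":1,"linear":[-0.001,0.002,0.015],"roll":-0.003},
    {"jaw":1,"linear":[-0.001,0.002,0.035],"roll":-0.003},
    {"jaw":1,"linear":[-0.001,0.002,0.052],"roll":-0.003},
    {"jaw":1,"linear":[-0.001,0.002,0.058],"roll":-0.003},
    {"jaw":1,"linear":[-0.001,0.002,0.058],"roll":-0.003}
  ]
}}

```text
time: 9.8
tcp_pos: [0.4521, 0.312, 0.032]
tcp_rot: [-180.0, -0.0, -173.5]
wrist_force: [-0.3, 0.1, 0.2]
width: 0.998
finger_force: 0.0
```

>>> {"op": "servo_tool", "data": {
  "plan": [
    {"jaw":0.5,"linear":[0,0,0],"roll":0},
    {"jaw":0.2,"linear":[0,0,0],"roll":0},
    {"jaw":0,"linear":[0,0,0],"roll":0},
    {"jaw":-1,"linear":[0,0,0],"roll":0},
    {"jaw":-1,"linear":[0,0,0],"roll":0}
  ]
}}

```text
time: 10.3
tcp_pos: [0.4527, 0.3127, 0.0333]
tcp_rot: [180.0, 0.1, -173.5]
wrist_force: [-0.7, -1.3, 6.9]
width: 0.556
finger_force: 62.7
```

>>> {"op": "servo_tool", "data": {
  "plan": [
    {"jaw":-1,"linear":[0,0,0],"roll":0},
    {"jaw":-1,"linear":[0,0,0],"roll":0},
    {"jaw":-1,"linear":[0,0,0],"roll":0}
  ]
}}

```text
time: 10.6
tcp_pos: [0.4527, 0.3127, 0.0333]
tcp_rot: [180.0, 0.1, -173.5]
wrist_force: [0.3, -1.8, 6.6]
width: 0.558
finger_force: 62.7
```

>>> {"op": "servo_tool", "data": {
  "plan": [
    {"jaw":-1,"linear":[0,0,-0.01],"roll":0},
    {"jaw":-1,"linear":[0,0,-0.035],"roll":0},
    {"jaw":-1,"linear":[0,0,-0.075],"roll":0},
    {"jaw":-1,"linear":[0,0,-0.12],"roll":0},
    {"jaw":-1,"linear":[0,0,-0.16],"roll":0}
  ]
}}

```text
time: 11.1
tcp_pos: [0.4517, 0.3122, 0.1947]
tcp_rot: [180.0, 0.0, -173.5]
wrist_force: [1.4, 0.3, -3.2]
width: 0.553
finger_force: 62.3
```

```bash
python3 -c "
from h import *
go(.5315,-.285,.2,83.6);go(.44,.1,.2);go(.44,-.1,.2)"
```

```text
t 11.1 tcp [0.4517 0.3122 0.1947] ydir 96.49 shift [-0.0118 -0.6024 -0.0054] roll 0.225 dist 0.603
t 11.1 tcp [0.4517 0.3122 0.1947] ydir 96.49 shift [ 0.0356 -0.2095 -0.0054] roll 0.0 dist 0.213
t 11.1 tcp [0.4517 0.3122 0.1947] ydir 96.49 shift [ 0.0582 -0.4082 -0.0054] roll 0.0 dist 0.412
```

>>> {"op": "servo_tool", "data": {
  "plan": [
    {"jaw":-1,"linear":[0.003,-0.02,0],"roll":0},
    {"jaw":-1,"linear":[0.009,-0.06,0],"roll":0},
    {"jaw":-1,"linear":[0.015,-0.105,0],"roll":0},
    {"jaw":-1,"linear":[0.022,-0.15,0],"roll":0},
    {"jaw":-1,"linear":[0.028,-0.195,0],"roll":0}
  ]
}}

```text
time: 11.6
tcp_pos: [0.4455, 0.1139, 0.1928]
tcp_rot: [180.0, 0.0, -173.5]
wrist_force: [0.6, -0.1, -2.2]
width: 0.553
finger_force: 62.7
```

>>> {"op": "servo_tool", "data": {
  "plan": [
    {"jaw":-1,"linear":[0.006,-0.045,0],"roll":0},
    {"jaw":-1,"linear":[0.012,-0.09,0],"roll":0},
    {"jaw":-1,"linear":[0.018,-0.135,0],"roll":0},
    {"jaw":-1,"linear":[0.025,-0.18,0],"roll":0},
    {"jaw":-1,"linear":[0.028,-0.215,0],"roll":0}
  ]
}}

```text
time: 12.1
tcp_pos: [0.4418, -0.1035, 0.1929]
tcp_rot: [-180.0, 0.0, -173.6]
wrist_force: [0.7, -0.2, -2.8]
width: 0.555
finger_force: 62.8
```

```bash
python3 -c "
from h import *
go(.5315,-.285,.2,83.6)"
```

```text
t 12.1 tcp [ 0.4418 -0.1035  0.1929] ydir 96.44 shift [-0.0688 -0.1904 -0.0071] roll 0.224 dist 0.203
```

>>> {"op": "servo_tool", "data": {
  "plan": [
    {"jaw":-1,"linear":[-0.01,-0.035,0],"roll":0.05},
    {"jaw":-1,"linear":[-0.022,-0.075,0],"roll":0.1},
    {"jaw":-1,"linear":[-0.036,-0.115,0],"roll":0.15},
    {"jaw":-1,"linear":[-0.05,-0.15,0],"roll":0.2},
    {"jaw":-1,"linear":[-0.062,-0.177,0],"roll":0.224}
  ]
}}

```text
time: 12.6
tcp_pos: [0.5247, -0.2722, 0.1927]
tcp_rot: [-180.0, 0.0, 173.5]
wrist_force: [0.9, 0.2, -3.4]
width: 0.55
finger_force: 62.7
```

>>> {"op": "servo_tool", "data": {
  "plan": [
    {"jaw":-1,"linear":[-0.005,-0.011,0.02],"roll":0},
    {"jaw":-1,"linear":[-0.005,-0.011,0.04],"roll":0},
    {"jaw":-1,"linear":[-0.005,-0.011,0.055],"roll":0},
    {"jaw":-1,"linear":[-0.005,-0.011,0.055],"roll":0},
    {"jaw":-1,"linear":[-0.005,-0.011,0.055],"roll":0}
  ]
}}

```text
time: 13.1
tcp_pos: [0.528, -0.2813, 0.1376]
tcp_rot: [180.0, -0.0, 173.7]
wrist_force: [-0.0, 0.9, -1.9]
width: 0.556
finger_force: 62.6
```

Run:
```python
from h import *
go(.5315,-.285,.2,83.6)
p,X=wpts("w5");h=X[...,2]
r=np.hypot(X[...,0]-.5315,X[...,1]+.285)
for a,b in((.15,.175),(.12,.15)):
    m=(r<.09)&(h>a)&(h<b)&(p[...,2]>140);print(a,m.sum(),np.median(h[m]))
m=(r<.09)&(h>.11)&(h<.2)&(p[...,2]>140)
zt=np.median(h[m]);m&=abs(h-zt)<.006
q=(X[m][:,:2]*1000).astype(np.float32);print("brick",zt,cv2.minAreaRect(q))
m=((p.min(-1)>140)&(abs(h-.004)<.008)&(r<.12)).astype(np.uint8)
q=(X[m>0][:,:2]*1000).astype(np.float32);print("obl",len(q),cv2.minAreaRect(q))
```

```text
t 13.1 tcp [ 0.528  -0.2813  0.1376] ydir 83.68 shift [-0.0039 -0.0032 -0.0624] roll 0.001 dist 0.063
0.15 20169 0.16878851878733675
0.12 3 0.13109866666903708
brick 0.1687884830641098 ((509.48333740234375, -280.07916259765625), (57.301387786865234, 84.7349853515625), 83.70281219482422)
obl 1078 ((477.30865478515625, -315.4381408691406), (71.64443969726562, 169.22023010253906), 21.34426498413086)
```

View pics/w5.png

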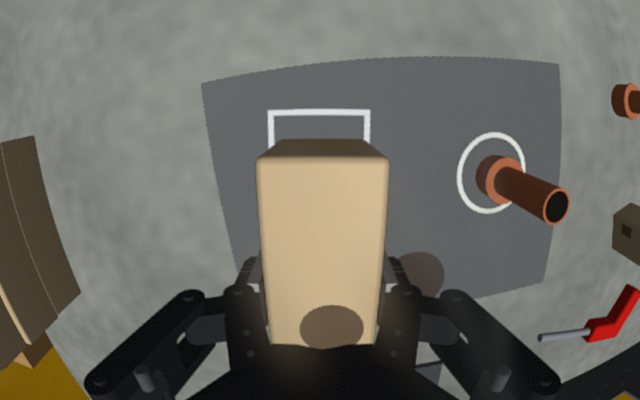

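Wrist view: brick held straight above the oblong (near end at (322,150), chalk near edge at (318,113)), angle equal within 0.1°; the pipe stands in the circle at (495,180). Shift by 5 mm in x and -3 mm in y, and lower 100 mm.

>>> {"op": "servo_tool", "data": {
  "plan": [
    {"jaw":-1,"linear":[-0.005,-0.003,0.02],"roll":0},
    {"jaw":-1,"linear":[-0.005,-0.003,0.045],"roll":0},
    {"jaw":-1,"linear":[-0.005,-0.003,0.07],"roll":0},
    {"jaw":-1,"linear":[-0.005,-0.003,0.085],"roll":0},
    {"jaw":-1,"linear":[-0.005,-0.003,0.09],"roll":0}
  ]
}}

```text
time: 13.65
tcp_pos: [0.5324, -0.2849, 0.0466]
tcp_rot: [180.0, -0.1, 173.7]
wrist_force: [0.0, 0.3, -2.2]
width: 0.553
finger_force: 62.7
```

>>> {"op": "servo_tool", "data": {
  "plan": [
    {"jaw":-1,"linear":[0,0,0.003],"roll":0},
    {"jaw":-1,"linear":[0,0,0.005],"roll":0},
    {"jaw":-1,"linear":[0,0,0.006],"roll":0},
    {"jaw":-1,"linear":[0,0,0.006],"roll":0}
  ]
}}

```text
time: 14.05
tcp_pos: [0.5331, -0.2854, 0.0419]
tcp_rot: [-180.0, 0.1, 173.7]
wrist_force: [0.7, 0.5, -2.3]
width: 0.555
finger_force: 62.7
```

```bash
python3 -c "
from h import *
go(.5325,-.285,.0373,83.6)"
```

```text
t 14.05 tcp [ 0.5331 -0.2854  0.0419] ydir 83.65 shift [0.0006 0.0004 0.0046] roll 0.001 dist 0.005
```

>>> {"op": "servo_tool", "data": {
  "plan": [
    {"jaw":-1,"linear":[0,0,0.0015],"roll":0},
    {"jaw":-1,"linear":[0,0,0.003],"roll":0},
    {"jaw":-1,"linear":[0,0,0.004],"roll":0},
    {"jaw":-1,"linear":[0,0,0.004],"roll":0}
  ]
}}

```text
time: 14.45
tcp_pos: [0.5327, -0.2853, 0.0374]
tcp_rot: [-180.0, -0.0, 173.6]
wrist_force: [-0.9, -0.6, -1.3]
width: 0.554
finger_force: 63.0
```

>>> {"op": "servo_tool", "data": {
  "plan": [
    {"jaw":-1,"linear":[0,0,0.001],"roll":0},
    {"jaw":-1,"linear":[0,0,0.001],"roll":0}
  ]
}}

```text
time: 14.65
tcp_pos: [0.5327, -0.2853, 0.0373]
tcp_rot: [-180.0, -0.0, 173.7]
wrist_force: [-4.6, 2.9, 10.7]
width: 0.556
finger_force: 64.1
```

>>> {"op": "servo_tool", "data": {
  "plan": [
    {"jaw":0.2,"linear":[0,0,0],"roll":0},
    {"jaw":0.4,"linear":[0,0,0],"roll":0},
    {"jaw":0.8,"linear":[0,0,0],"roll":0},
    {"jaw":1,"linear":[0,0,0],"roll":0},
    {"jaw":1,"linear":[0,0,0],"roll":0}
  ]
}}

```text
time: 15.15
tcp_pos: [0.5327, -0.2852, 0.0362]
tcp_rot: [180.0, -0.0, 173.6]
wrist_force: [0.2, -0.2, 0.0]
width: 1.003
finger_force: 0.0
```

>>> {"op": "servo_tool", "data": {
  "plan": [
    {"jaw":1,"linear":[0,0,0],"roll":0},
    {"jaw":1,"linear":[0,0,-0.015],"roll":0},
    {"jaw":1,"linear":[0,0,-0.05],"roll":0},
    {"jaw":1,"linear":[0,0,-0.095],"roll":0},
    {"jaw":1,"linear":[0,0,-0.14],"roll":0}
  ]
}}

```text
time: 15.65
tcp_pos: [0.5324, -0.2851, 0.1786]
tcp_rot: [180.0, -0.0, 173.7]
wrist_force: [2.0, -0.5, 0.2]
width: 1.0
finger_force: 0.0
```

>>> {"op": "servo_tool", "data": {
  "plan": [
    {"jaw":1,"linear":[0.02,0,-0.02],"roll":0},
    {"jaw":1,"linear":[0.05,0,-0.04],"roll":0},
    {"jaw":1,"linear":[0.08,0,-0.06],"roll":0},
    {"jaw":1,"linear":[0.1,0,-0.06],"roll":0},
    {"jaw":1,"linear":[0.1,0,-0.06],"roll":0}
  ]
}}

```text
time: 16.15
tcp_pos: [0.4315, -0.2739, 0.238]
tcp_rot: [-180.0, 0.1, 173.6]
wrist_force: [0.0, 0.4, -0.4]
width: 1.001
finger_force: 0.0
```

Run:
```python
from h import *
p,X=wpts("w6");h=X[...,2]
r=np.hypot(X[...,0]-.5315,X[...,1]+.285)
m=(r<.09)&(abs(h-.068)<.005);q=(X[m][:,:2]*1000).astype(np.float32);print("brick",np.median(h[m]),cv2.minAreaRect(q))
m=(p.min(-1)>140)&(abs(h-.004)<.008)&(r<.105);q=(X[m][:,:2]*1000).astype(np.float32);print("obl",cv2.minAreaRect(q))
r=np.hypot(X[...,0]-.524,X[...,1]+.112)
m=(r<.035)&(abs(h-.104)<.007);print("pipe",cv2.minEnclosingCircle((X[m][:,:2]*1000).astype(np.float32)))
s,_=snapshot("scene");cv2.imwrite("pics/scene9.png",s)
print(readout.read_state()["time"])
```

```text
brick 0.06856123509071332 ((530.187255859375, -285.4408874511719), (48.61183166503906, 119.00160217285156), 83.10334014892578)
obl ((531.7683715820312, -285.34814453125), (89.91989135742188, 161.50588989257812), 83.74018096923828)
pipe ((525.227294921875, -113.00347900390625), 14.939496040344238)
16.25
```

View pics/w6.png

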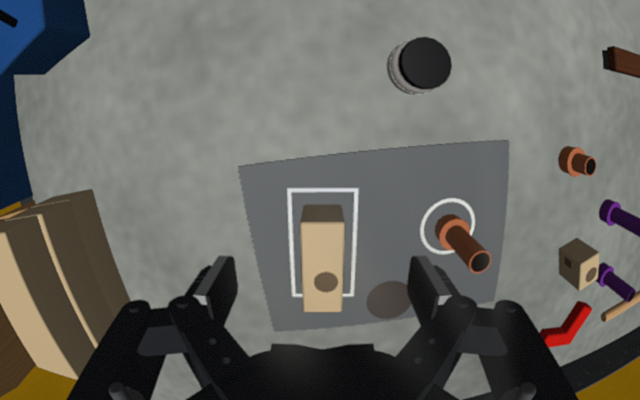

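The view shows the brick inside the oblong at (322,255), within 2 mm and 0.6° of it. The pipe is upright in the circle at (450,228), about 1 mm off centre. The gripper is clear of both.

```bash
python3 -c "
from station import ticket
print(ticket.sign_off())"
```

```text
the job is handed in; nothing more can be done
None
```

The job is handed in at 16 s: the tall copper pipe joint stands upright in the chalk circle, about 1 mm off centre, and the long cream firebrick lies inside the oblong, within 2 mm and 1° of its centre and line.

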